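# Run the presser along the tablet box to snap its seven lids shut

## Task

Take the sprung presser from the soap dish, set it on the plain landing before lid 1 and slide it along the row to the landing past lid 7 in one unbroken pass, keeping a gentle, steady push (roughly 5 to 12 N, never over 20 N) so that all seven lids end up shut in order. Do not touch the box with the gripper, then stand the presser upright back in its soap dish and let go, leaving everything else alone.

Things in the scene. Friction and masses are not known exactly. Their poses are not given: they have to be found in the camera images.
- stand: Galvanised stand fixed to the shelf, carrying a white tablet box (60 mm wide, 264 mm long) with a row of seven grey lids. Origin: centre of the stand's foot on the shelf; +y runs along the row from lid 1 to lid 7, x across, z up. Each lid is 44 mm wide (x); lid k runs from y = -84 + 24(k-1) mm, its hinge, to its free edge 23 mm further on. It is turned at most 23 degrees: lid 1 is at the end to the right of the robot (its -y).
- start (a point): Nominal middle of the top of the plain solid landing before lid 1, at x 0, y -108, z 58 mm of the stand (landing: y -132 to -84 mm, level with shut lids, rigid). The box is set on its stand by hand: it may be up to 10 mm higher or lower, and lean end to end up to 0.04 rad about its middle (4 mm more up or down at the landings). The reported poses do NOT show this; feel or see it.
- finish (a point): Nominal middle of the top of the like landing past lid 7, at x 0, y +108, z 58 mm of the stand (landing: y +84 to +132 mm). Its true height is off in the same unreported way.
- lid1 (a joint): Opening of lid 1, rad: 0 shut, level with the landings; grows as the free (+y) edge rises. Starts 0.2 to 0.4 open; shut means below 0.08. The hinge is stiff (0.10 N m) and stays where it is left: 4.5 N at the free edge shuts it, far more near the hinge. A tool slid towards +y, from hinge to free edge, rides up the lid and shuts it; slid towards -y it catches under the free edge.
- lid2 (a joint): Opening of lid 2, rad: otherwise like lid 1.
- lid3 (a joint): Opening of lid 3, rad: otherwise like lid 1.
- lid4 (a joint): Opening of lid 4, rad: otherwise like lid 1.
- lid5 (a joint): Opening of lid 5, rad: otherwise like lid 1.
- lid6 (a joint): Opening of lid 6, rad: otherwise like lid 1.
- lid7 (a joint): Opening of lid 7, rad: otherwise like lid 1.
- presser: Loose hand presser standing upright in the dish, about 0.2 kg, 90 mm high. Origin: centre of its sole, spring at full length; z up. Wooden grip 44 mm (x) by 22 mm (y), z 42 to 90 mm, to be held across the 22 mm at z about 64 mm; below it a collar, 48 x 32 mm, z 34 to 42 mm, then the sprung sled (point sole). Made to be slid along its y axis, either way round.
- sole (a point): Centre of the presser's sole, on its sled. Steel sled 36 mm (x) by 40 mm (y), 20 mm high, both y ends rounded upwards with 10 mm radius, 20 mm flat between. It is sprung and slides up towards the grip by at most 12 mm: yields first at 2.4 N, then 2.4 N more per mm (7 N at 2 mm).
- dish: White ceramic soap dish fixed to the shelf, rectangular, 130 mm (x) by 110 mm (y), floor 5 mm thick, rim 14 mm high and 5 mm thick. Origin: centre of its underside. The presser's place.
- rabbit: White ceramic rabbit figurine, loose, 52 mm wide, 103 mm high with its ears; origin under its base. Leave it alone. It stands on one side of the box and the dish on the other; which is where varies.
- candydish: Round glass candy dish with its clip-on lid on, loose, 108 mm across, 84 mm high; origin under its base. Leave it alone.
- cartridge1: Green plastic game cartridge lying flat, loose, 70 x 85 x 15 mm; origin under its centre. Leave it alone.
- cartridge2: A second cartridge, same as cartridge1.

How it is judged:
On the way, in this order (a step that is already met when the one before it is completed fails the run):
1. the presser presses on the landing before lid 1, the lids still open (contact force between presser and stand above 1.5 N and y of presser in the frame of stand below -0.085 m and value of joint each of lid2, lid7 above 0.12 rad), for 0.1 s.
2. lid 1 is shut under the presser, lids 3 to 7 still open (value of joint lid1 below 0.08 rad and contact force between presser and stand above 1.5 N and value of joint each of lid3, lid4, lid5, lid6, lid7 above 0.12 rad), for 0.05 s.
3. lids 1 to 4 are shut, the presser on the box, lids 6 and 7 still open (value of joint each of lid1, lid2, lid3, lid4 below 0.08 rad and contact force between presser and stand above 1.5 N and value of joint each of lid6, lid7 above 0.12 rad), for 0.05 s.
4. the presser has reached the landing past lid 7 still pressing, all lids shut (value of joint each of lid1, lid2, lid3, lid4, lid5, lid6, lid7 below 0.08 rad and contact force between presser and stand above 1.5 N and y of presser in the frame of stand above 0.085 m), for 0.05 s.
At the end, for the whole second after the job is handed in: All seven lids are shut (each below 0.08 rad), and the presser stands upright (within 0.12 rad) and at rest on the floor of the soap dish, inside its rim, let go (value of joint each of lid1, lid2, lid3, lid4, lid5, lid6, lid7 below 0.08 rad and x of presser in the frame of dish between -0.05 and 0.05 m and y of presser in the frame of dish between -0.04 and 0.04 m and z of presser in the frame of dish below 0.012 m and angle between presser's own z axis and vertical below 0.12 rad and linear speed of presser below 0.02 m/s); the robot touches nothing.
It fails at once if the presser pushes on the box with more than 20 N (contact force between presser and stand above 20 N).
It fails at once if the presser is lifted off the row in mid pass (lid 1 shut, lid 7 still open, sole more than 35 mm above the nominal lid tops) (value of joint lid1 below 0.08 rad and value of joint lid7 above 0.12 rad and z of presser in the frame of stand above 0.093 m).
It fails at once if the gripper or arm touches the box (contact force between any of the fingers, the arm and stand above 1 N).
It fails at once if a bystander is moved by more than 20 mm or tipped (distance of any of rabbit, candydish, cartridge1, cartridge2 from where it was at the start of the episode above 0.02 m or angle between any of rabbit, candydish, cartridge1, cartridge2's own z axis and vertical above 0.3 rad).
It also fails if it takes over 72 s, if anything falls off the work surface, if the arm or the gripper's body presses on something with over 40 N, if the wrist force passes 120 N, or if a joint passes its speed limit or range.

## Robot

A 7-joint arm with a two-finger parallel gripper is mounted at the origin on the work surface. World frame = base frame: x ahead of the robot, y to its left, z up, the work surface at z = 0. Lengths are in m, angles in rad, forces in N, time in s.
With the tool pointing down it reaches from about 0.4 to 0.85 m from the base axis. Payload 10.4 kg.
Tool frame: the origin (TCP) lies between the finger pads; the fingertips stand 22 mm ahead of it and the grasp point (between the pads) lies 3 mm ahead of it (r.nose_length is the distance from the TCP to the fingertips, in m); z points along the fingers, y is the line along which they close (so a half turn about z gives the same grasp; the last joint's range is limited). The gripper opens to 87 mm and grips with 3 to 60 N. Pads are 19 mm wide; open, the fingers measure 117 mm over their backs; the gripper's body (75 mm by 190 mm) begins 51 mm behind the grasp point.
Start: joints at [-1.283, 0.332, -0.065, 1.46, 0.022, 1.35, -0.088], TCP at [0.191, 0.595, 0.245] pointing down, gripper open.
Joint ranges: [-2.6, 2.6], [-0.5, 2.12], [-1.47, 1.34], [0.16, 2.42], [-1.27, 4.41], [0.06, 2.06], [-2.6, 2.6]. Speed limits (rad/s): [2.22, 2.22, 2.79, 2.79, 3.14, 3.14, 3.14].

## Interface

Orientations are given as a unit quaternion [x, y, z, w].
In Python, from bench import readout, cams, r gives the robot as it stands. The module is installed in compiled form; this text tells all that it offers.
- The arm moves only by the tool step_arm, never from a script. Its argument "deltas" is a list that holds one entry, the list of rows, each a list of 7 numbers: the turn, a rotation vector about the tool's x, y, z in rad, then the shift along the tool's x, y, z in m, then the opening in per cent of the stroke, from 0 (shut) to 100 (fully open). A call has 1 to 20 rows; each row is the pose to reach, as a shift and turn from the pose commanded when the call began, along the tool's axes at that moment; what a row does not reach only later rows make up. A row lasts 1/8 s, in which the tool goes at most 62.5 mm and 10.7 degrees, less where a joint would pass 70% of its speed; a pose out of reach is approached as far as the arm can. A call with a gripper value outside its range is refused whole. The fingers move at their own pace and stop on an object; "squeeze" is the grip in N (left out, the last holds). Time passes only in rows, so rows that repeat a pose let the fingers close. It gives the time, the measured TCP pose, the force, the opening and the grip force at its end, in the units of the state.
- readout.read_state(): the state, without advancing time (a new reading comes with each control period).
- cams.camera(name): name is "scene" or "top" or "wrist"; returns a dict with "img" (480x640x3 uint8, red, green, blue), "fx", "fy", "cx", "cy" (pixels), "k1" (the pictures are not rectified: a ray, as slopes to the right and down, at radius r is drawn at 1 + k1 r^2 times it, then the intrinsics apply), "origin" and "rotation" of the camera in the world; the wrist camera has in their place "T_tool_cam" (4x4, takes a point from camera to tool coordinates, whose origin is the TCP and whose axes are the flange's). Camera axes: x right, y up, looking along -z (the intrinsics and any distortion apply to the point x, -y, -z); pixel columns grow to the right and rows downward; lengths in m; the calibration is good to about 2 mm. A picture is of the moment at which its call begins: read the wrist's pose just before it. There is no depth.
- r.close_job(): hands the job in; it is judged then, once.
The state is a dict: "time": time; "joint_positions": joint angles; "joint_vel": joint speeds; "joint_torque": joint torques, N m; "ee_pos": TCP position; "eef_rot": TCP orientation; "ft_force": force on the tool from outside, world axes, zero at the start; "torque": the same for the moment, N m; "width": finger opening in m; "grip_force": force on a finger pad.
Only numpy, scipy, OpenCV 4.12 (cv2) and the standard library are available. Lean on these libraries where they do the work, as an engineer would, in place of code of your own. Each camera call takes 0.05 s, during which the arm holds its last target. There are 200 camera calls.

## Working session

There is one attempt and no reset: what is moved stays moved. The work goes in short steps, Python scripts to look and compute and a tool call to move; the robot and the scene stay as the last step left them, time stands still between calls to the robot, and variables do not carry over. Pictures are saved under pics/ and viewed, at most 10 in all, crops included, and the job is handed in when it is done.

Besides the shell and the picture viewer there is one more tool, called in YAML: its name, and indented under it one key for each argument. step_arm: Moves the arm, as the interface text tells. Its arguments: {"type":"object","properties":{"deltas":{"type":"array"},"squeeze":{"type":"number"}},"required":["deltas"]}

```bash
mkdir -p pics; cat > h.py <<'E'
import numpy as np,cv2
from bench import readout,cams,r
from scipy.spatial.transform import Rotation as R
def grab(n):
    s=readout.read_state(); c=cams.camera(n)
    if 'origin' in c: o,M=np.array(c['origin']),np.array(c['rotation'])
    else:
        T=np.array(c['T_tool_cam']); Q=R.from_quat(s['eef_rot']).as_matrix()
        o=np.array(s['ee_pos'])+Q@T[:3,3]; M=Q@T[:3,:3]
    c['o'],c['M']=o,M; return c
def ray(c,u,v):
    K=np.array([[c['fx'],0,c['cx']],[0,c['fy'],c['cy']],[0,0,1.]])
    p=cv2.undistortPoints(np.array([[[u,v]]],float),K,np.array([c['k1'],0,0,0.]))[0,0]
    d=c['M']@np.array([p[0],-p[1],-1]); return d/np.linalg.norm(d)
def onz(c,u,v,z):
    d=ray(c,u,v); return c['o']+d*(z-c['o'][2])/d[2]
def proj(c,P):
    q=c['M'].T@(np.array(P)-c['o']); a,b=q[0]/-q[2],-q[1]/-q[2]; k=1+c['k1']*(a*a+b*b)
    return c['fx']*a*k+c['cx'],c['fy']*b*k+c['cy']
E
python3 - <<'E'
from h import *
for n in('scene','top','wrist'):
    c=grab(n); cv2.imwrite(f'pics/{n}0.png',c['img'][:,:,::-1]); print(n,c['o'],c['M'][:,2],c['fx'],c['k1'])
print(readout.read_state())
E
```

```text
Traceback (most recent call last):
IndexError: too many indices for array: array is 1-dimensional, but 2 were indexed
```

```bash
sed -i "s/np.array(c\['rotation'\])/R.from_quat(c['rotation']).as_matrix()/" h.py
python3 - <<'E'
from h import *
for n in('scene','top','wrist'):
    c=grab(n); cv2.imwrite(f'pics/{n}0.png',c['img'][:,:,::-1]); print(n,c['o'],c['M'][:,2],c['fx'],c['k1'])
    if n=='scene': print(c['rotation'])
print(readout.read_state())
E
```

```text
scene [1.08421577 0.74513489 0.95468905] [0.38748043 0.60013084 0.69978704] 554.500625058973 -0.09096418454273418
[0.11275328 0.37066586 0.88649637 0.25301719]
top [ 0.48468241 -0.00475928  1.18592819] [-0.08681063  0.00644493  0.99620398] 545.9250826831681 -0.15610287685315033
wrist [0.12030622 0.61766181 0.38313313] [-0.26573998  0.08682818  0.96012662] 382.19901544201065 -0.014603528627579895
{'time': 0.2, 'joint_positions': array([-1.28259272,  0.33261147, -0.06469358,  1.46062985,  0.02160883,
        1.34987768, -0.08852379]), 'joint_vel': array([-8.48417588e-04, -2.08816281e-03, -7.87276304e-04, -4.69062236e-03,
       -7.76605706e-05,  7.27226732e-05,  5.74385478e-04]), 'joint_torque': array([ 5.99677696e-04, -6.22952414e+01,  2.50009418e-02, -3.89761412e+01,
       -6.12564641e-02,  3.69953283e-02,  1.28798911e-04]), 'ee_pos': array([0.19107794, 0.59485484, 0.24406526]), 'eef_rot': array([ 1.54783729e-01,  9.87948290e-01, -4.13236540e-04, -4.29446303e-05]), 'ft_force': array([ 0.11129812,  0.21891828, -0.41573859]), 'torque': array([ 0.02200892,  0.01524526, -0.01433722]), 'grip_force': 0.0, 'width': 0.08722810821976602}
```

View pics/top0.png

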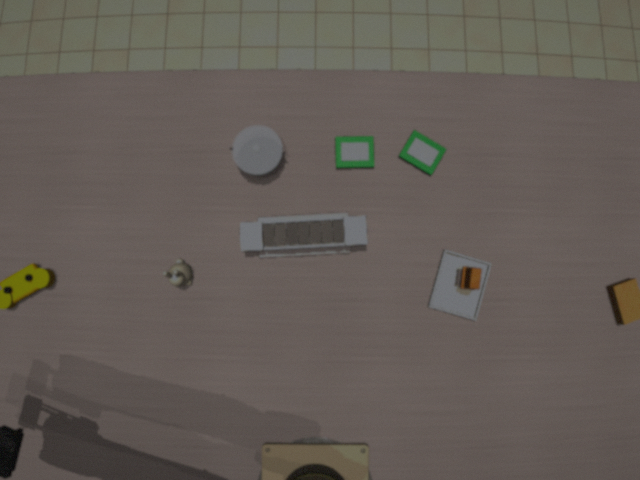

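View pics/scene0.png

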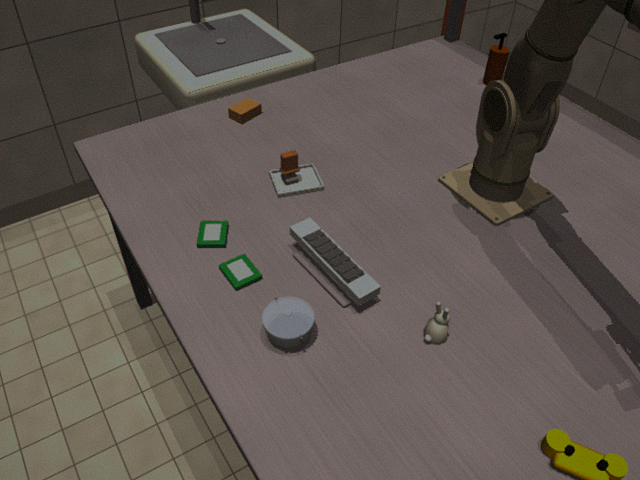

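The top view shows the box from (240,236) to (367,232), the dish around (460,285), and the orange grip at about (471,279). The rabbit is at (178,273), the candy dish at (258,151), and the cartridges at (355,152) and (423,152).

```bash
python3 - <<'E'
from h import *
c=grab('top'); im=c['img']
hsv=cv2.cvtColor(im,cv2.COLOR_RGB2HSV)
m=cv2.inRange(hsv[240:310,430:500],(3,120,60),(22,255,255)); n,_,st,ce=cv2.connectedComponentsWithStats(m)
for i in range(1,n):
    if st[i,4]>8: print(st[i],ce[i]+[430,240], [hsv[int(ce[i][1])+240,int(ce[i][0])+430]])
print('grip',onz(c,471,279,.085))
for p in [(240,222),(263,221),(240,251),(263,250),(345,216),(366,217),(345,246),(367,245)]: print(p,onz(c,*p,.06))
for p in [(447,250),(491,265),(476,319),(431,306)]: print('dish',onz(c,*p,.014))
for p in [(178,273),(258,151),(355,152),(423,152)]:print(onz(c,*p,.05))
cv2.imwrite('pics/topcrop.png',cv2.resize(im[195:330,225:505,::-1],None,fx=2.85,fy=2.85,interpolation=cv2.INTER_CUBIC))
E
```

```text
[31 27  6 21 82] [463.12195122 277.31707317] [array([ 15, 174, 101], dtype=uint8)]
[ 39  28  12  21 199] [474.31155779 278.24623116] [array([ 16, 182, 116], dtype=uint8)]
grip [ 0.47258    -0.31598748  0.085     ]
(240, 222) [0.58724624 0.1587811  0.06      ]
(263, 221) [0.58974846 0.11088725 0.06      ]
(240, 251) [0.52704371 0.15755298 0.06      ]
(263, 250) [0.52961246 0.10986048 0.06      ]
(345, 216) [ 0.60168242 -0.05908984  0.06      ]
(366, 217) [ 0.60000402 -0.1027474   0.06      ]
(345, 246) [ 0.53941404 -0.05939111  0.06      ]
(367, 245) [ 0.54184337 -0.10491497  0.06      ]
dish [ 0.53451891 -0.28331386  0.014     ]
dish [ 0.50222527 -0.38116526  0.014     ]
dish [ 0.38522321 -0.34690328  0.014     ]
dish [ 0.41370267 -0.24775092  0.014     ]
[0.47977081 0.28918701 0.05      ]
[0.73983076 0.12557148 0.05      ]
[ 0.73944807 -0.08029908  0.05      ]
[ 0.74166265 -0.22580287  0.05      ]
```

View pics/topcrop.png

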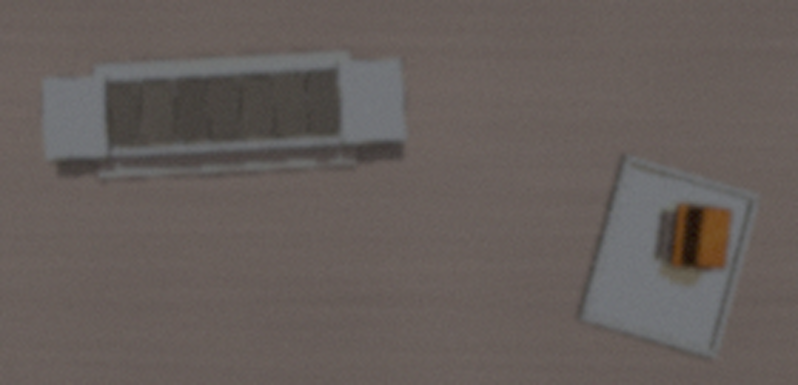

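```bash
cat >> h.py <<'E'
def goal(P,yaw=0.):
    """shift in tool axes and tool-z turn to reach world P, tool y at yaw from world y"""
    s=readout.read_state(); Q=R.from_quat(s['eef_rot'])
    W=R.from_matrix(np.array([[-np.cos(yaw),-np.sin(yaw),0],[-np.sin(yaw),np.cos(yaw),0],[0,0,-1.]]).T.T)
    d=Q.inv()
    print('at',s['ee_pos'].round(4),'turn',(d*W).as_rotvec().round(4),'shift',d.apply(np.array(P)-s['ee_pos']).round(4),'F',s['ft_force'].round(2),'w',round(s['width'],4),'t',s['time'])
E
python3 - <<'E'
from h import *
for P in [(.5,.2,.3),(.49,.03,.34),(.45,-.3,.3)]: goal(P,0)
E
```

```text
at [0.1911 0.5949 0.2442] turn [-6.000e-04 -1.000e-04 -3.108e-01] shift [-0.4149 -0.2816 -0.0556] F [ 0.47 -0.64  0.66] w 0.0871 t 0.25
at [0.1911 0.5949 0.2442] turn [-6.000e-04 -1.000e-04 -3.108e-01] shift [-0.4573 -0.4465 -0.0955] F [ 0.47 -0.64  0.66] w 0.0871 t 0.25
at [0.1911 0.5949 0.2442] turn [-6.000e-04 -1.000e-04 -3.108e-01] shift [-0.5202 -0.7729 -0.0553] F [ 0.47 -0.64  0.66] w 0.0871 t 0.25
```

step_arm:
  deltas:
    - [[0,0,-0.05,-0.06,-0.02,-0.02,100],[0,0,-0.1,-0.12,-0.05,-0.04,100],[0,0,-0.15,-0.18,-0.09,-0.06,100],[0,0,-0.2,-0.24,-0.13,-0.08,100],[0,0,-0.25,-0.29,-0.17,-0.095,100],[0,0,-0.3,-0.34,-0.21,-0.095,100],[0,0,-0.311,-0.38,-0.25,-0.095,100],[0,0,-0.311,-0.41,-0.29,-0.095,100],[0,0,-0.311,-0.43,-0.34,-0.095,100],[0,0,-0.311,-0.445,-0.39,-0.095,100],[0,0,-0.311,-0.457,-0.4465,-0.095,100],[0,0,-0.311,-0.457,-0.4465,-0.095,100],[0,0,-0.311,-0.457,-0.4465,-0.095,100],[0,0,-0.311,-0.457,-0.4465,-0.095,100]]

```text
time: 2.0
ee_pos: [0.4897, 0.0318, 0.3393]
eef_rot: [-0.001, 1.0, 0.0, -0.0]
ft_force: [-0.7, 0.5, -0.5]
width: 0.0872
grip_force: 0.0
```

```bash
python3 - <<'E'
from h import *
c=grab('wrist'); cv2.imwrite('pics/w1.png',c['img'][:,:,::-1]); np.savez('w1.npz',**{k:c[k] for k in('img','o','M','fx','fy','cx','cy','k1')})
goal((.45,-.3,.3),0); print(readout.read_state()['joint_positions'])
E
```

```text
at [0.4897 0.0317 0.3393] turn [-0.0001 -0.0004  0.0026] shift [ 0.0405 -0.3315  0.0394] F [ 0.19 -0.15 -0.02] w 0.0871 t 2.05
[-0.53969205 -0.01936709  0.37917726  1.66508375  0.0071989   1.49490768
  1.41227141]
```

View pics/w1.png

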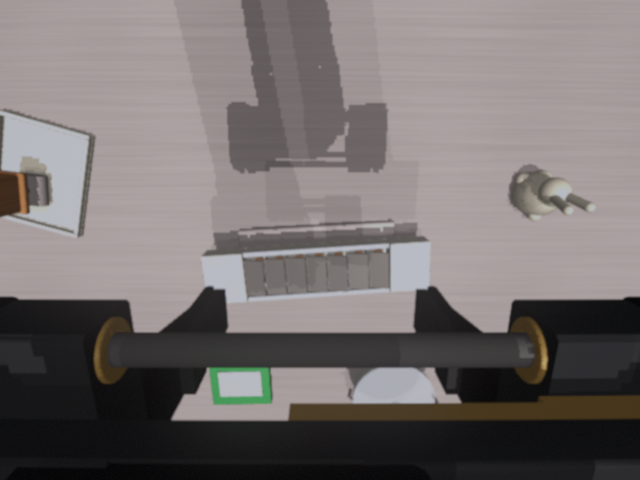

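Wrist view: the box runs from (203,280) to (430,265), the lids are between columns 245 and 390 and all are open, the dish and presser are at left (20,190), and the rabbit is at (540,195). I'll measure the box now and move over the presser.

step_arm:
  deltas:
    - [[0,0,0,0.02,-0.05,0.01,100],[0,0,0,0.04,-0.11,0.02,100],[0,0,0,0.06,-0.17,0.03,100],[0,0,0,0.07,-0.23,0.04,100],[0,0,0,0.07,-0.29,0.04,100],[0,0,0,0.07,-0.33,0.04,100],[0,0,0,0.07,-0.33,0.04,100],[0,0,0,0.07,-0.33,0.04,100]]

```text
time: 3.05
ee_pos: [0.4204, -0.2987, 0.2992]
eef_rot: [-0.001, 1.0, 0.0, -0.0]
ft_force: [0.2, 0.1, -0.7]
width: 0.0872
grip_force: 0.0
```

```bash
python3 - <<'E'
from h import *
c=grab('wrist'); cv2.imwrite('pics/w2.png',c['img'][:,:,::-1]); np.savez('w2.npz',**{k:c[k] for k in('img','o','M','fx','fy','cx','cy','k1')})
goal((.45,-.3,.3),0)
d=dict(np.load('w1.npz')); im=d['img']; hsv=cv2.cvtColor(im,cv2.COLOR_RGB2HSV)
print([hsv[y,x] for x,y in[(225,275),(410,265),(320,200),(265,275)]])
t=grab('top'); hs2=cv2.cvtColor(t['img'],cv2.COLOR_RGB2HSV)
print([hs2[y,x] for x,y in[(252,236),(356,231),(300,270),(300,235)]])
z=cv2.resize(im[215:320,190:440,::-1],None,fx=3.2,fy=3.2,interpolation=cv2.INTER_CUBIC)
cv2.imwrite('pics/w1c.png',z)
E
```

```text
at [ 0.4205 -0.2983  0.2993] turn [ 0.0005 -0.0004  0.0025] shift [-0.0295 -0.0017 -0.0007] F [0.26 1.19 0.84] w 0.0868 t 3.1
[array([113,  12, 194], dtype=uint8), array([113,  16, 196], dtype=uint8), array([  0,  16, 145], dtype=uint8), array([  9,  17, 104], dtype=uint8)]
[array([107,  14, 127], dtype=uint8), array([105,  16, 125], dtype=uint8), array([ 11,  32, 110], dtype=uint8), array([15, 27, 76], dtype=uint8)]
```

View pics/w2.png

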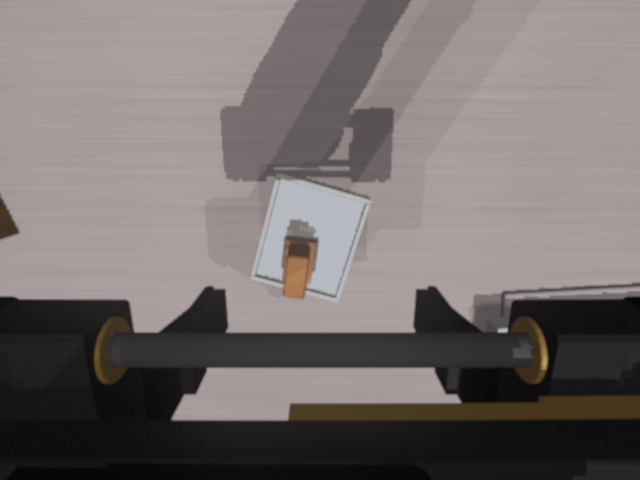

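View pics/w1c.png

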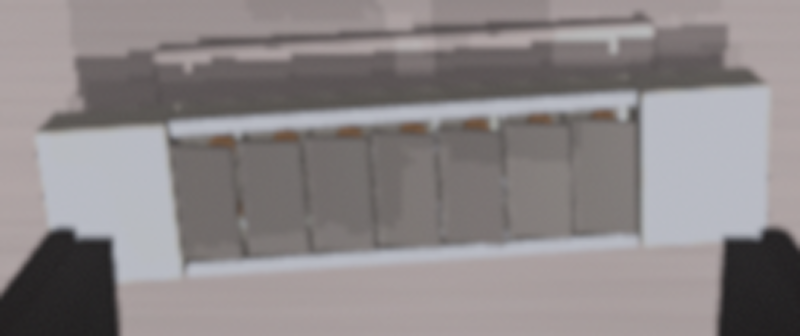

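The w2 view shows the presser's grip top, a vertical orange bar from about (285,257) to (312,298), with the dish around it. The crop shows seven open lids between the two white landings.

```bash
python3 - <<'E'
from h import *
d=dict(np.load('w2.npz')); hsv=cv2.cvtColor(d['img'],cv2.COLOR_RGB2HSV)
for v in (60,110,140,160):
    m=cv2.inRange(hsv,(3,110,v),(25,255,255)); m[:200]=0;m[302:]=0;m[:,:250]=0;m[:,380:]=0
    p=cv2.findNonZero(m); 
    if p is None: continue
    rc=cv2.minAreaRect(p); b=cv2.boxPoints(rc)
    print(v,len(p),rc)
    print(np.array([onz(d,*q,.095) for q in b])[:,:2].round(4).tolist(), onz(d,*rc[0],.095))
w=dict(np.load('w1.npz'))
px=lambda u,v:(190+u/3.2-.34,215+v/3.2-.34)
for z in(.05,.058,.066):
    A={k:onz(w,*px(*q),z)[:2] for k,q in dict(LTL=(38,132),LTR=(170,124),LBR=(182,275),RTL=(640,92),RTR=(768,86),RBL=(640,247),RBR=(769,240)).items()}
    print(z,'len',np.linalg.norm(A['LTL']-A['RTR']),'wL',np.linalg.norm(A['LTR']-A['LBR']),'wR',np.linalg.norm(A['RTL']-A['RBL']), 'gap',np.linalg.norm(A['LTR']-A['RTL']),
     'mid',(A['LTR']+A['LBR']+A['RTL']+A['RBL'])/4, 'dir',(A['RTR']-A['LTL']),A['RTL']-A['LTR'],A['RBL']-A['LBR'])
# landings mid from top and wrist
t=grab('top')
for q in [(240,222),(367,245)]: print(onz(t,*q,.058))
E
```

```text
60 1107 ((297.2499694824219, 268.75), (27.82874870300293, 55.98878860473633), 6.340191841125488)
[[0.4944, -0.3382], [0.4384, -0.3309], [0.4413, -0.3052], [0.4975, -0.3114]] [ 0.4672805  -0.32134587  0.095     ]
110 1090 ((297.2499694824219, 268.75), (27.82874870300293, 55.98878860473633), 6.340191841125488)
[[0.4944, -0.3382], [0.4384, -0.3309], [0.4413, -0.3052], [0.4975, -0.3114]] [ 0.4672805  -0.32134587  0.095     ]
140 968 ((297.09051513671875, 269.54888916015625), (27.815452575683594, 54.40825271606445), 6.581944942474365)
[[0.4943, -0.3384], [0.4399, -0.331], [0.4429, -0.3053], [0.4976, -0.3116]] [ 0.46808619 -0.32151013  0.095     ]
160 674 ((297.9699401855469, 275.2099914550781), (22.910261154174805, 43.69919967651367), 8.130102157592773)
[[0.4945, -0.3351], [0.4506, -0.3282], [0.4537, -0.3069], [0.4979, -0.3131]] [ 0.47382123 -0.32075827  0.095     ]
0.05 len 0.26771076404901223 wL 0.060176972794751045 wR 0.06092591255276541 gap 0.17224411626763078 mid [0.57180989 0.02707722] dir [-0.01823251  0.26708918] [-0.01263201  0.17178029] [-0.01195603  0.17374119]
0.058 len 0.2627129545783183 wL 0.05905354749797728 wR 0.05978850553124141 gap 0.1690285441235235 mid [0.56888718 0.02714752] dir [-0.01789213  0.26210297] [-0.01239619  0.16857338] [-0.01173283  0.17049767]
0.066 len 0.2577151451076243 wL 0.05793012220120352 wR 0.058651098509717524 gap 0.16581297197941625 mid [0.56596446 0.02721781] dir [-0.01755175  0.25711677] [-0.01216037  0.16536646] [-0.01150962  0.16725415]
[0.58742842 0.1590716  0.058     ]
[ 0.5419449  -0.10509288  0.058     ]
```

```bash
python3 - <<'E'
from h import *
goal((.4738,-.3208,.073),-.147)
E
```

```text
at [ 0.4204 -0.2985  0.2995] turn [6.000e-04 1.000e-04 1.497e-01] shift [-0.0534 -0.0226  0.2265] F [-0.19 -0.06  0.22] w 0.0871 t 3.2
```

step_arm:
  deltas:
    - [[0,0,0.08,-0.027,-0.011,0.04,100],[0,0,0.15,-0.0534,-0.0225,0.09,100],[0,0,0.15,-0.0534,-0.0225,0.14,100],[0,0,0.15,-0.0534,-0.0225,0.18,100],[0,0,0.15,-0.0534,-0.0225,0.21,100],[0,0,0.15,-0.0534,-0.0225,0.2265,100],[0,0,0.15,-0.0534,-0.0225,0.2265,100],[0,0,0.15,-0.0534,-0.0225,0.2265,100]]
  squeeze: 30

```text
time: 4.2
ee_pos: [0.4739, -0.3225, 0.0743]
eef_rot: [0.075, 0.997, -0.0, 0.001]
ft_force: [0.2, -0.6, 0.4]
width: 0.0868
grip_force: 0.0
```

step_arm:
  deltas:
    - [[0,0,0,0,0,0,60],[0,0,0,0,0,0,40],[0,0,0,0,0,0,20],[0,0,0,0,0,0,10],[0,0,0,0,0,0,5],[0,0,0,0,0,0,5],[0,0,0,0,0,0,5],[0,0,0,0,0,0,5]]
  squeeze: 30

```text
time: 5.2
ee_pos: [0.4731, -0.3223, 0.073]
eef_rot: [0.075, 0.997, 0.0, -0.0]
ft_force: [0.1, -0.3, 0.0]
width: 0.022
grip_force: 29.9
```

```bash
python3 - <<'E'
from h import *
goal((.5746,-.0807,.19),.07)
goal((.5594,.1347,.15),.07)
E
```

```text
at [ 0.4731 -0.3223  0.073 ] turn [ 1.000e-04 -0.000e+00 -2.198e-01] shift [-0.0643  0.254  -0.117 ] F [ 0.12 -0.3   0.04] w 0.022 t 5.2
at [ 0.4731 -0.3223  0.073 ] turn [ 1.000e-04 -0.000e+00 -2.198e-01] shift [-0.0171  0.4647 -0.077 ] F [ 0.12 -0.3   0.04] w 0.022 t 5.2
```

step_arm:
  deltas:
    - [[0,0,0,0,0,-0.03,5],[0,0,0,0,0,-0.08,5],[0,0,-0.05,-0.01,0.02,-0.117,5],[0,0,-0.1,-0.03,0.06,-0.117,5],[0,0,-0.15,-0.045,0.11,-0.117,5],[0,0,-0.2,-0.055,0.16,-0.117,5],[0,0,-0.22,-0.06,0.21,-0.117,5],[0,0,-0.22,-0.06,0.26,-0.117,5],[0,0,-0.22,-0.055,0.31,-0.117,5],[0,0,-0.22,-0.045,0.36,-0.117,5],[0,0,-0.22,-0.03,0.41,-0.117,5],[0,0,-0.22,-0.02,0.45,-0.1,5],[0,0,-0.22,-0.017,0.465,-0.08,5],[0,0,-0.22,-0.017,0.465,-0.077,5],[0,0,-0.22,-0.017,0.465,-0.077,5],[0,0,-0.22,-0.017,0.465,-0.077,5],[0,0,-0.22,-0.017,0.465,-0.077,5]]

```text
time: 7.32
ee_pos: [0.5598, 0.1341, 0.1506]
eef_rot: [-0.034, 0.999, 0.0, 0.0]
ft_force: [0.6, 0.2, -2.6]
width: 0.0221
grip_force: 29.9
```

```bash
python3 - <<'E'
from h import *
goal((.5594,.1347,.145),.07)
F=[]
for i in range(4):
    t=grab('scene'); F.append(readout.read_state()['ft_force'])
print(np.mean(F,0),np.std(F,0))
w=grab('wrist')
a=t['img'][200:330,260:410,::-1]; b=w['img'][100:400,120:520,::-1]
cv2.imwrite('pics/p3.png',np.hstack([cv2.resize(a,(450,390),interpolation=cv2.INTER_CUBIC),cv2.resize(b,(350,390))]))
E
```

```text
at [0.5598 0.1341 0.1506] turn [ 0.0003  0.0008 -0.0012] shift [0.0003 0.0006 0.0056] F [ 0.65  0.16 -2.57] w 0.0221 t 7.325
[ 0.44860728  0.48798089 -2.22830826] [0.47995917 0.33152665 0.32843688]
```

View pics/p3.png

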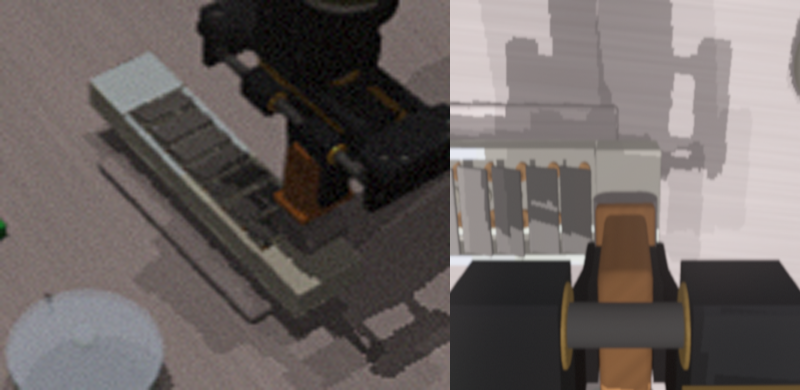

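The scene crop shows the presser held above the far landing. The wrist crop shows its collar centred over that landing, columns 597-660. I'll feel the far landing's height first.

step_arm:
  deltas:
    - [[0,0,0,0,0,0.005,5],[0,0,0,0,0,0.01,5],[0,0,0,0,0,0.0125,5],[0,0,0,0,0,0.0145,5],[0,0,0,0,0,0.0145,5]]

```text
time: 8.2
ee_pos: [0.5593, 0.135, 0.1354]
eef_rot: [-0.035, 0.999, 0.0, -0.0]
ft_force: [0.5, 0.3, -2.5]
width: 0.0219
grip_force: 29.9
```

step_arm:
  deltas:
    - [[0,0,0,0,0,0.001,5],[0,0,0,0,0,0.002,5],[0,0,0,0,0,0.003,5],[0,0,0,0,0,0.003,5]]

```text
time: 8.7
ee_pos: [0.5593, 0.135, 0.1325]
eef_rot: [-0.035, 0.999, 0.0, -0.0]
ft_force: [0.7, -0.1, -3.1]
width: 0.0218
grip_force: 29.9
```

step_arm:
  deltas:
    - [[0,0,0,0,0,0.001,5],[0,0,0,0,0,0.002,5],[0,0,0,0,0,0.0025,5],[0,0,0,0,0,0.0025,5]]

```text
time: 9.2
ee_pos: [0.5593, 0.135, 0.13]
eef_rot: [-0.035, 0.999, 0.0, -0.0]
ft_force: [-0.5, -0.3, -3.0]
width: 0.0218
grip_force: 29.9
```

step_arm:
  deltas:
    - [[0,0,0,0,0,0.001,5],[0,0,0,0,0,0.002,5],[0,0,0,0,0,0.002,5]]

```text
time: 9.57
ee_pos: [0.5593, 0.135, 0.1279]
eef_rot: [-0.035, 0.999, 0.0, -0.0]
ft_force: [0.3, -0.5, -2.8]
width: 0.0218
grip_force: 29.9
```

step_arm:
  deltas:
    - [[0,0,0,0,0,0.001,5],[0,0,0,0,0,0.002,5],[0,0,0,0,0,0.002,5]]

```text
time: 9.95
ee_pos: [0.5595, 0.135, 0.1263]
eef_rot: [-0.035, 0.999, 0.0, 0.0]
ft_force: [-1.0, -0.1, 2.1]
width: 0.0217
grip_force: 29.9
```

step_arm:
  deltas:
    - [[0,0,0,0,0,0.001,5],[0,0,0,0,0,0.002,5],[0,0,0,0,0,0.002,5]]

```text
time: 10.32
ee_pos: [0.5595, 0.1351, 0.1244]
eef_rot: [-0.035, 0.999, 0.0, 0.0]
ft_force: [-1.9, 0.1, 6.4]
width: 0.0219
grip_force: 29.9
```

step_arm:
  deltas:
    - [[0,0,0,0,0,-0.02,5],[0,0,0,0,0,-0.05,5],[0,0,0,0,-0.04,-0.056,5],[0,0,0,0,-0.09,-0.056,5],[0,0,0,0,-0.14,-0.056,5],[0,0,0,0,-0.19,-0.056,5],[0,0,0,0,-0.216,-0.05,5],[0,0,0,0,-0.216,-0.03,5],[0,0,0,0,-0.216,-0.018,5],[0,0,0,0,-0.216,-0.014,5],[0,0,0,0,-0.216,-0.012,5],[0,0,0,0,-0.216,-0.012,5]]

```text
time: 11.82
ee_pos: [0.5748, -0.0802, 0.1364]
eef_rot: [-0.035, 0.999, 0.0, 0.0]
ft_force: [0.6, 0.8, -2.0]
width: 0.0221
grip_force: 29.9
```

step_arm:
  deltas:
    - [[0,0,0,0,0,0.001,5],[0,0,0,0,0,0.002,5],[0,0,0,0,0,0.003,5],[0,0,0,0,0,0.003,5]]

```text
time: 12.32
ee_pos: [0.5747, -0.0805, 0.1333]
eef_rot: [-0.035, 0.999, 0.0, 0.0]
ft_force: [-0.9, -0.1, 1.5]
width: 0.0217
grip_force: 29.9
```

step_arm:
  deltas:
    - [[0,0,0,0,0,0.001,5],[0,0,0,0,0,0.002,5],[0,0,0,0,0,0.003,5],[0,0,0,0,0,0.003,5]]

```text
time: 12.82
ee_pos: [0.5748, -0.0806, 0.1306]
eef_rot: [-0.035, 0.999, 0.0, 0.0]
ft_force: [-3.7, 0.4, 8.0]
width: 0.0214
grip_force: 29.9
```

step_arm:
  deltas:
    - [[0.015,0,0,0,0,-0.0005,5],[0.031,0,0,0,0,-0.001,5],[0.031,0,0,0,0,-0.001,5],[0.031,0,0,0,0,-0.001,5]]

```text
time: 13.32
ee_pos: [0.575, -0.0797, 0.1314]
eef_rot: [-0.035, 0.999, -0.015, 0.001]
ft_force: [-0.2, 2.5, 5.7]
width: 0.0219
grip_force: 29.9
```

step_arm:
  deltas:
    - [[0,0,0,0,0.003,0,5],[0,0,0,0,0.006,0,5],[0,0,0,0,0.009,0,5],[0,0,0,0,0.012,0,5],[0,0,0,0,0.013,0,5]]

```text
time: 13.95
ee_pos: [0.5742, -0.0681, 0.1312]
eef_rot: [-0.035, 0.999, -0.016, 0.001]
ft_force: [-0.5, -2.7, 4.9]
width: 0.0219
grip_force: 29.9
```

step_arm:
  deltas:
    - [[0,0,0,0,0.003,0,5],[0,0,0,0,0.006,0,5],[0,0,0,0,0.009,0,5],[0,0,0,0,0.012,0,5]]

```text
time: 14.45
ee_pos: [0.5737, -0.0581, 0.1314]
eef_rot: [-0.034, 0.999, -0.017, 0.002]
ft_force: [-0.3, -8.3, 8.6]
width: 0.0214
grip_force: 29.9
```

step_arm:
  deltas:
    - [[0,0,0,0,0.003,0,5],[0,0,0,0,0.006,0,5],[0,0,0,0,0.009,0,5],[0,0,0,0,0.012,0,5]]

```text
time: 14.95
ee_pos: [0.5726, -0.0443, 0.1305]
eef_rot: [-0.035, 0.999, -0.016, 0.001]
ft_force: [0.7, -2.7, 5.5]
width: 0.0218
grip_force: 29.9
```

step_arm:
  deltas:
    - [[0,0,0,0,0.003,0,5],[0,0,0,0,0.006,0,5],[0,0,0,0,0.009,0,5],[0,0,0,0,0.012,0,5],[0,0,0,0,0.015,0,5],[0,0,0,0,0.018,0,5],[0,0,0,0,0.021,0,5],[0,0,0,0,0.024,0,5]]

```text
time: 15.95
ee_pos: [0.5708, -0.0204, 0.1297]
eef_rot: [-0.035, 0.999, -0.016, 0.001]
ft_force: [0.7, -2.2, 4.6]
width: 0.0216
grip_force: 29.9
```

step_arm:
  deltas:
    - [[0,0,0,0,0.003,0,5],[0,0,0,0,0.006,0,5],[0,0,0,0,0.009,0,5],[0,0,0,0,0.012,0,5],[0,0,0,0,0.015,0,5],[0,0,0,0,0.018,0,5],[0,0,0,0,0.021,0,5],[0,0,0,0,0.024,0,5]]

```text
time: 16.95
ee_pos: [0.5692, 0.0036, 0.1289]
eef_rot: [-0.035, 0.999, -0.016, 0.001]
ft_force: [-0.1, -1.4, 5.5]
width: 0.0221
grip_force: 29.9
```

Steady at about 7.5–8 N. Continuing.

step_arm:
  deltas:
    - [[0,0,0,0,0.003,0,5],[0,0,0,0,0.006,0,5],[0,0,0,0,0.009,0,5],[0,0,0,0,0.012,0,5],[0,0,0,0,0.015,0,5],[0,0,0,0,0.018,0,5],[0,0,0,0,0.021,0,5],[0,0,0,0,0.024,0,5]]

```text
time: 17.95
ee_pos: [0.5675, 0.0275, 0.1281]
eef_rot: [-0.035, 0.999, -0.016, 0.001]
ft_force: [-0.4, -2.5, 4.6]
width: 0.0215
grip_force: 29.9
```

step_arm:
  deltas:
    - [[0,0,0,0,0.003,0,5],[0,0,0,0,0.006,0,5],[0,0,0,0,0.009,0,5],[0,0,0,0,0.012,0,5],[0,0,0,0,0.015,0,5],[0,0,0,0,0.018,0,5],[0,0,0,0,0.021,0,5],[0,0,0,0,0.024,0,5]]

```text
time: 18.95
ee_pos: [0.5658, 0.0515, 0.1274]
eef_rot: [-0.035, 0.999, -0.016, 0.001]
ft_force: [0.6, -2.8, 5.6]
width: 0.0219
grip_force: 29.9
```

step_arm:
  deltas:
    - [[0,0,0,0,0.003,0,5],[0,0,0,0,0.006,0,5],[0,0,0,0,0.009,0,5],[0,0,0,0,0.012,0,5],[0,0,0,0,0.015,0,5],[0,0,0,0,0.018,0,5],[0,0,0,0,0.021,0,5],[0,0,0,0,0.024,0,5]]

```text
time: 19.95
ee_pos: [0.564, 0.0755, 0.1266]
eef_rot: [-0.035, 0.999, -0.016, 0.001]
ft_force: [0.6, -2.8, 5.8]
width: 0.0219
grip_force: 29.9
```

step_arm:
  deltas:
    - [[0,0,0,0,0.003,0,5],[0,0,0,0,0.006,0,5],[0,0,0,0,0.009,0,5],[0,0,0,0,0.012,0,5],[0,0,0,0,0.015,0,5],[0,0,0,0,0.018,0,5],[0,0,0,0,0.021,0,5],[0,0,0,0,0.024,0,5]]

```text
time: 20.95
ee_pos: [0.5623, 0.0995, 0.1258]
eef_rot: [-0.035, 0.999, -0.016, 0.001]
ft_force: [0.1, -2.6, 5.3]
width: 0.0217
grip_force: 29.9
```

step_arm:
  deltas:
    - [[0,0,0,0,0.004,0,5],[0,0,0,0,0.008,0,5],[0,0,0,0,0.012,0,5],[0,0,0,0,0.016,0,5],[0,0,0,0,0.02,0,5],[0,0,0,0,0.024,0,5],[0,0,0,0,0.028,0,5],[0,0,0,0,0.032,0,5],[0,0,0,0,0.032,0,5],[0,0,0,0,0.032,0,5]]

```text
time: 22.2
ee_pos: [0.5599, 0.1322, 0.1247]
eef_rot: [-0.035, 0.999, -0.015, 0.001]
ft_force: [-0.4, 0.2, 5.7]
width: 0.022
grip_force: 29.9
```

step_arm:
  deltas:
    - [[0,0,0,0,0,-0.005,5],[0,0,0,0,0,-0.02,5],[-0.015,0,0,0,0,-0.05,5],[-0.031,0,0,0,0,-0.08,5],[-0.031,0,0,0,-0.05,-0.1,5],[-0.031,0,0,0,-0.11,-0.1,5],[-0.031,0,0,0.01,-0.17,-0.1,5],[-0.031,0,0,0.02,-0.23,-0.1,5],[-0.031,0,0,0.02,-0.23,-0.1,5],[-0.031,0,0,0.02,-0.23,-0.1,5]]

```text
time: 23.45
ee_pos: [0.5554, -0.0954, 0.2318]
eef_rot: [-0.035, 0.999, 0.0, -0.0]
ft_force: [0.2, 0.3, -3.1]
width: 0.0221
grip_force: 29.9
```

```bash
python3 - <<'E'
from h import *
c=np.cos(-.147); 
goal((.4731,-.3223,.0),-.147)
s=grab('scene'); w=grab('wrist')
a=s['img'][200:320,270:400,::-1]; b=w['img'][100:400,250:600,::-1]
cv2.imwrite('pics/p4.png',np.hstack([cv2.resize(a,(422,390),interpolation=cv2.INTER_CUBIC),cv2.resize(b,(370,390))]))
d=dict(np.load('w2.npz'));g=cv2.cvtColor(d['img'],cv2.COLOR_RGB2HSV)
m=cv2.inRange(g,(95,5,150),(130,60,255));m[:150]=0;m[310:]=0;m[:,:220]=0;m[:,400:]=0
k=cv2.findContours(m,0,1)[0]; k=max(k,key=cv2.contourArea); rc=cv2.minAreaRect(k);print(rc)
for q in cv2.boxPoints(rc): print(onz(d,*q,.005).round(4))
for q in [(278,176),(371,200),(338,301),(252,277)]: print('rim',onz(d,*q,.014).round(4))
E
```

```text
at [ 0.5554 -0.0954  0.2318] turn [ 8.000e-04 -1.000e-04  2.168e-01] shift [ 0.098  -0.2208  0.2316] F [ 0.2   0.29 -3.08] w 0.0221 t 23.45
((309.72552490234375, 238.62313842773438), (94.40898895263672, 107.35122680664062), 15.64224624633789)
[ 0.5105 -0.3846  0.005 ]
[ 0.387  -0.3461  0.005 ]
[ 0.4155 -0.2432  0.005 ]
[ 0.5438 -0.2741  0.005 ]
rim [ 0.3881 -0.346   0.014 ]
rim [ 0.4145 -0.2429  0.014 ]
rim [ 0.537 -0.278  0.014]
rim [ 0.5063 -0.3802  0.014 ]
```

View pics/p4.png

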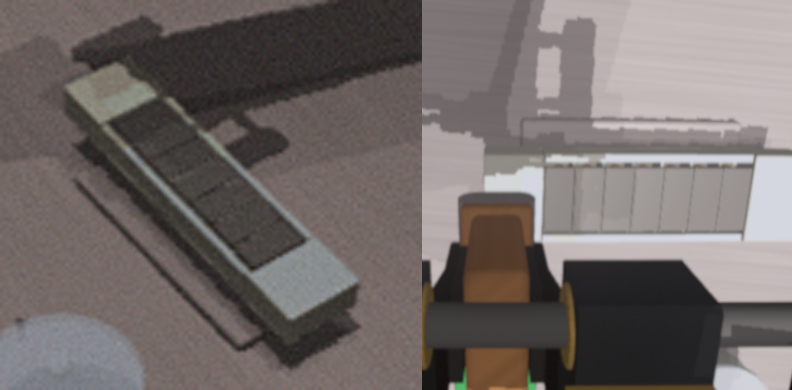

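Both crops show all seven lids flush. Returning the presser to the dish.

step_arm:
  deltas:
    - [[0,0,0.05,0.02,-0.05,0,5],[0,0,0.1,0.05,-0.1,0,5],[0,0,0.15,0.08,-0.15,0,5],[0,0,0.2,0.107,-0.2,0.02,5],[0,0,0.217,0.107,-0.211,0.06,5],[0,0,0.217,0.107,-0.211,0.1,5],[0,0,0.217,0.107,-0.211,0.13,5],[0,0,0.217,0.107,-0.211,0.145,5],[0,0,0.217,0.107,-0.211,0.153,5],[0,0,0.217,0.107,-0.211,0.156,5],[0,0,0.217,0.107,-0.211,0.158,5],[0,0,0.217,0.107,-0.211,0.158,5],[0,0,0.217,0.107,-0.211,0.158,5]]

```text
time: 25.18
ee_pos: [0.4638, -0.3139, 0.0739]
eef_rot: [0.073, 0.997, -0.0, 0.0]
ft_force: [0.4, -0.3, -2.7]
width: 0.0219
grip_force: 29.9
```

step_arm:
  deltas:
    - [[0,0,0,0,0,0.0007,5],[0,0,0,0,0,0.0014,5],[0,0,0,0,0,0.0014,5]]

```text
time: 25.55
ee_pos: [0.4638, -0.3138, 0.0724]
eef_rot: [0.073, 0.997, 0.0, 0.0]
ft_force: [-0.0, 1.2, 2.7]
width: 0.0217
grip_force: 29.9
```

step_arm:
  deltas:
    - [[0,0,0,0,0,-0.001,5],[0,0,0,0,0,-0.001,5],[0,0,0,0,0,-0.001,30],[0,0,0,0,0,-0.001,45],[0,0,0,0,0,-0.001,60],[0,0,0,0,0,-0.001,90],[0,0,0,0,0,-0.001,100],[0,0,0,0,0,-0.001,100],[0,0,0,0,0,-0.01,100],[0,0,0,0,0,-0.05,100],[0,0,0,0,0,-0.1,100],[0,0,0,0.03,0,-0.16,100],[0,0,0,0.05,0,-0.2,100],[0,0,0,0.05,0,-0.22,100],[0,0,0,0.05,0,-0.22,100],[0,0,0,0.05,0,-0.22,100]]

```text
time: 27.55
ee_pos: [0.414, -0.3062, 0.2913]
eef_rot: [0.073, 0.997, 0.0, -0.0]
ft_force: [1.0, -0.2, -0.4]
width: 0.0868
grip_force: 0.0
```

```bash
python3 - <<'E'
from h import *
s=grab('scene'); w=grab('wrist')
a=s['img'][140:320,190:400,::-1]; b=w['img'][100:400,150:500,::-1]
cv2.imwrite('pics/p5.png',np.hstack([cv2.resize(a,(410,350),interpolation=cv2.INTER_CUBIC),cv2.resize(b,(390,350))]))
E
```

```text
(no output)
```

View pics/p5.png

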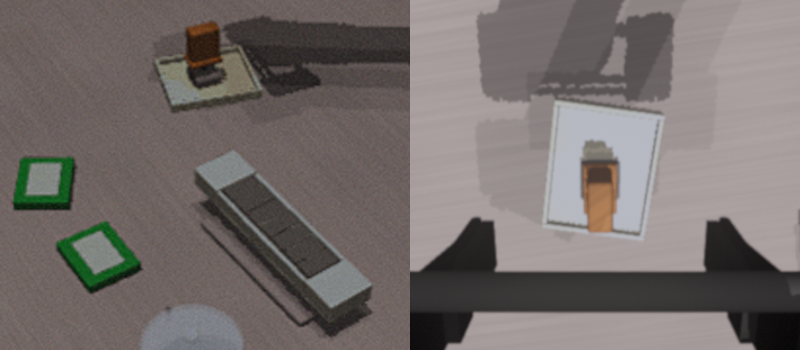

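The presser stands upright in the dish at (203,55), the lids are shut, and the bystanders are in place. Handing in.

```bash
python3 -c "
from bench import r
print(r.close_job())"
```

```text
the job is handed in; nothing more can be done
None
```

I handed the job in at about 28 s: all seven lids look shut after one unbroken pass, at about 7–8 N where I read it between lids and about 11 N on lid 1. The presser is standing upright and released in its dish, and nothing else looks moved; the hand-in gave no verdict.

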